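Dial the shed's hardware carousel to the marked compartment and put the drawer knob away

TASK

Put the leftover steel drawer knob away in the marked compartment of the hardware carousel, the one beside the tall peg. First press the dial cover, which was left half-turned, down gently against its spring and turn it round to that compartment, then let it up and nudge it on by its stub until you feel it snap up and lock there; never force it. Then put the knob in through the opening and let go, leaving the cover locked and not pushing the glue bottle, the tin or the timber offcut out of place.

Things in the scene. Friction and masses are not known exactly. Their poses are not given: they have to be found in the camera images.
- carousel: Fixed round green drum, 204 mm across; origin at the centre of its underside, z up along the dial's axis. Thin outer wall (radius 98 to 102 mm) 60 mm high. Six 60 degree sectors around a core of radius 37 mm, split by walls 4 mm thick and 46 mm high; floor at 6 mm. The sector centred on its +x is solid; those at 60, 120, 180, 240 and 300 degrees are open compartments.
- pin (a point): Middle of a square steel cross pin (7 mm thick, 72 mm long) through the spindle (radius 9 mm, cap 13 mm, to 87 mm height), 70.5 mm high. Six 9 mm blocks (radius 22 to 34 mm) on the cover surround it like a castle nut; two gaps take the pin, locking the cover every 60 degrees with 0.04 rad of play each way. The worn pin lies up to 0.2 rad askew of the drum's x, either way, different each time.
- cover (a joint): Angle of the dial cover (rad), counter-clockwise from above, range -3.6 to 3.6; 0: opening centred over the drum's solid +x sector. Starts at 0.43 to 0.62, between two locks. It locks at whole 60 degrees plus the pin's unknown skew (up to 0.2). Aluminium disc 190 mm across, 4 mm thick, top at 62 mm height when up; one opening 52 degrees wide, out to the edge. Friction 0.1 N m (1.5 N at the stub).
- press (a joint): How far the cover is down (m): 0 fully up, 0.010 at the stop. A spring pushes up with about 6.5 N at 0 and 14.5 N at 0.010; it goes straight down wherever pressed. From 0.004 down it turns freely. Let up between two locks (as at the start) it stays 4 mm down, held by the pin, and can be pushed round until it snaps up in the next lock, which then stops it hard.
- opening (a point): Middle of the cover's opening, in the plane of the cover's top, 66 mm from the axis; x points outwards from the axis, z up.
- opening_rim (a point): Outer end of the opening's centre line, 95 mm from the axis, in the plane of the cover's top; 15 mm from the tall peg's axis in plan when the opening is exactly over the marked compartment, up to 29 mm when locked there askew.
- stub (a point): Foot of the stub on the cover's top, 66 mm from the axis, opposite the opening. The stub is a black upright cylinder 16 mm across and 30 mm tall. The cover between 36 and 93 mm from the axis is flat and free beside it.
- marker: Tall steel peg 10 mm thick with a 14 mm head, fixed, 88 mm high, standing on the bench just outside the drum, 110 mm from its axis, in the middle of the marked compartment's outer wall. Origin at its foot. Similar pegs only 46 mm high stand at the four other compartments.
- knob: Loose turned steel drawer knob, 30 mm tall, standing upright on the bench: foot 20 mm across, neck 16 mm, head 28 mm across between 16 and 26 mm height. 40 to 85 g. Origin: centre of its foot; z along its axis.
- glue: White glue bottle 56 mm across, 150 mm high, standing; origin under its centre. A bystander.
- tin: Open metal tin 72 mm across, 80 mm high; origin under its centre. A bystander.
- offcut: Timber offcut 160 x 70 x 28 mm lying flat; origin under its centre, x along its length. A bystander.
Things that resemble listed ones, but are neither listed nor needed, are in the scene too. Leave any orange or yellow look-alike of the knob alone.

How it is judged:
By the outcome, as a careful person would: the job done as asked, in the order asked, and still so for the second after the job is handed in, with the robot touching nothing.
It also fails if it takes over 66 s, if anything falls off the work surface, if the arm or the gripper's body presses on something with over 40 N, if the wrist force passes 120 N, or if a joint passes its speed limit or range.

ROBOT

A 6-joint arm with a two-finger parallel gripper is mounted at the origin on the work surface. World frame = base frame: x ahead of the robot, y to its left, z up, the work surface at z = 0. Lengths are in m, angles in rad, forces in N, time in s.
With the tool pointing down it reaches from about 0.3 to 0.775 m from the base axis. Payload 14.6 kg.
Tool frame: the origin (TCP) lies at the very end of the fingers, on their centre line; the grasp point (between the pads) lies 19 mm behind it; z points along the fingers, y is the line along which they close (so a half turn about z gives the same grasp; the last joint's range is limited). The gripper opens to 94 mm and grips with 3 to 60 N. Pads are 16 mm wide; open, the fingers measure 119 mm over their backs; the gripper's body (75 mm by 177 mm) begins 78 mm behind the grasp point.
Start: joints at [1.183, 0.3, 1.521, -0, 1.321, -0.067], TCP at [0.173, 0.522, 0.205] pointing down, gripper open.
Joint ranges: [-3.03, 3.03], [-0.79, 2.21], [0.23, 2.52], [-1.04, 4.18], [0, 3.07], [-2.55, 2.55]. Speed limits (rad/s): [2.22, 2.22, 2.57, 3.14, 3.14, 3.14].

INTERFACE

Orientations are given as [roll, pitch, yaw] about the fixed x, y, z axes, in that order (R = Rz(yaw) Ry(pitch) Rx(roll)).
In Python, from station import ctrl gives the robot as it stands.
- The arm moves only by the tool carry_out, never from a script. Its argument "motion" is text: rows parted by semicolons, each of 7 numbers parted by spaces: the shift along the world's x, y, z in m, then the turn, a rotation vector about the world's x, y, z in degrees, then the closure in counts, from 0 (fully open) to 255 (shut). In form: dx dy dz wx wy wz hand; .... A call has 1 to 20 rows; each row shifts and turns the commanded pose from where the row before left it; what a row does not reach is not made up. A row lasts 1/12 s, in which the tool goes at most 41.7 mm and 7.16 degrees, less where a joint would pass 70% of its speed; a pose out of reach is approached as far as the arm can. A call is refused whole if a number of a shift passes 0.0417 or a number of a turn 7.16, either way. A call with a gripper value outside its range is refused whole. The fingers move at their own pace and stop on an object; "grip_force" is the grip in N (left out, the last holds). Time passes only in rows, so rows that do not move let the fingers close. It gives the time, the measured TCP pose, the force, the opening and the grip force at its end, in the units of the state.
- ctrl.get_obs(): the state, without advancing time (a new reading comes with each control period).
- ctrl.camera(name): name is "scene" or "side" or "wrist"; returns a dict with "pixels" (400x640x3 uint8, red, green, blue), "range_z" (400x640 float32, m along the optical axis (not along the pixel's ray), 0 where there is no reading), "K" (3x3 intrinsics, pixels), "position" and "attitude" of the camera in the world. Camera axes: x right, y up, looking along -z (the intrinsics and any distortion apply to the point x, -y, -z); pixel columns grow to the right and rows downward; lengths in m; the calibration is good to about 2 mm. A picture is of the moment at which its call begins.
- ctrl.hand_in(): hands the job in; it is judged then, once.
The state is a dict: "time_s": time; "qpos": joint angles; "joint_vel": joint speeds; "tau": joint torques, N m; "ee_pos": TCP position; "eef_rot": TCP orientation; "force": force on the tool from outside, world axes, zero at the start; "moment": the same for the moment, N m; "grip_width": finger opening in m; "grip_force": force on a finger pad.
Only numpy, scipy, OpenCV 4.12 (cv2) and the standard library are available. Lean on these libraries where they do the work, as an engineer would, in place of code of your own. Each camera call takes 0.05 s, during which the arm holds its last target. There are 200 camera calls.

## Working session

There is one attempt and no reset: what is moved stays moved. The work goes in short steps, Python scripts to look and compute and a tool call to move; the robot and the scene stay as the last step left them, time stands still between calls to the robot, and variables do not carry over. Pictures are saved under pics/ and viewed, at most 10 in all, crops included, and the job is handed in when it is done.

Besides the shell and the picture viewer there is one more tool, called after "Call:" by a JSON object that holds its "method" and its "body". carry_out: Moves the arm, as the interface text tells. Its arguments: {"type":"object","properties":{"motion":{"type":"string"},"grip_force":{"type":"number"}},"required":["motion"]}

```bash
mkdir -p pics; cat > h.py <<'E'
import numpy as np, cv2, sys
from station import ctrl
def R(c):
    a=np.array(c["attitude"],float)
    if a.shape==(3,3): return a
    from scipy.spatial.transform import Rotation as Ro
    if a.size==3: return Ro.from_euler('xyz',a).as_matrix()
    return Ro.from_quat(a).as_matrix()
def cloud(c):
    z=c["range_z"]; K=np.array(c["K"]); v,u=np.mgrid[:z.shape[0],:z.shape[1]]
    p=np.stack([(u-K[0,2])/K[0,0]*z,-(v-K[1,2])/K[1,1]*z,-z],-1)
    P=p@R(c).T+np.array(c["position"]); P[z==0]=np.nan
    return P
def save(c,n,box=None,s=1):
    im=c["pixels"][:,:,::-1]
    if box: im=im[box[1]:box[3],box[0]:box[2]]
    cv2.imwrite("pics/"+n,cv2.resize(im,None,fx=s,fy=s,interpolation=cv2.INTER_CUBIC))
E
python3 - <<'E'
from h import *
import pickle
for n in ("scene","side"):
    c=ctrl.camera(n); save(c,n+"0.png"); pickle.dump(c,open(n+".pkl","wb")); print(n,c["position"],c["attitude"],c["K"],[k for k in c], (c["range_z"]>0).mean())
print(ctrl.get_obs())
E
```

```text
scene [1.0550577  0.16367863 0.61770054] [ 0.74691292 -0.01696476  2.11891517] [[394.86652462   0.         320.76513084]
 [  0.         394.86652462 204.4819658 ]
 [  0.           0.           1.        ]] ['pixels', 'range_z', 'K', 'position', 'attitude'] 0.99603125
side [ 0.54412629 -0.7115149   0.69112652] [ 0.80848794  0.01609094 -0.14205203] [[436.54629169   0.         323.3793821 ]
 [  0.         436.54629169 198.78132834]
 [  0.           0.           1.        ]] ['pixels', 'range_z', 'K', 'position', 'attitude'] 0.9958515625
{'time_s': 0.1, 'qpos': array([ 1.18341738e+00,  3.00406114e-01,  1.52152222e+00,  7.19945274e-06,
        1.32069228e+00, -6.66353749e-02]), 'joint_vel': array([-0.00028341, -0.00334514, -0.00209975, -0.00124001,  0.00070174,
        0.00054912]), 'tau': array([ 2.38920344e-03, -5.32648408e+01, -3.53279901e+01,  7.10353651e-02,
        2.35564588e-02, -8.15371391e-05]), 'ee_pos': array([0.17333019, 0.52172602, 0.20494687]), 'eef_rot': array([-3.14056744e+00, -7.54058951e-05,  2.82084726e+00]), 'force': array([ 0.01489787, -0.72308166,  0.30222144]), 'moment': array([ 0.02327148,  0.08397404, -0.01791878]), 'grip_force': 0.0, 'grip_width': 0.09401584713843651}
```

View pics/scene0.png

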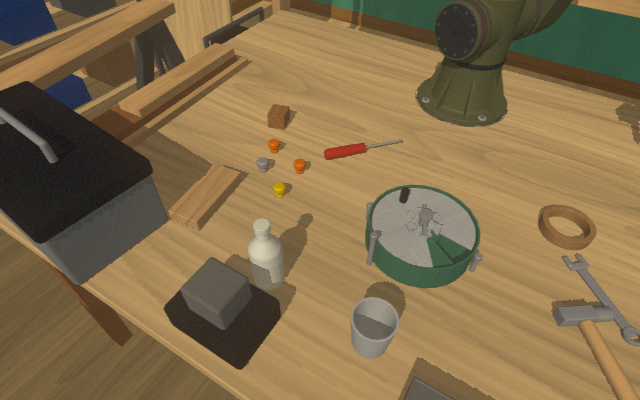

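View pics/side0.png

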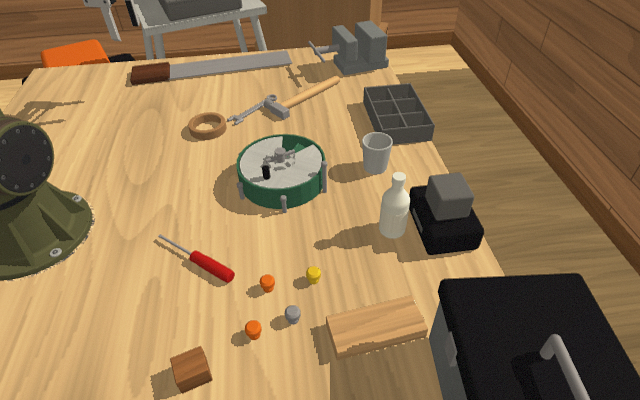

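Grey knob: scene (263,163), side (293,315). The orange knobs at scene (274,145) and (300,165) and the yellow one at (279,188) are look-alikes, so the grey steel one fits. Next I'll measure positions and check the crops.

```bash
python3 - <<'E'
from h import *
import pickle
S=pickle.load(open("scene.pkl","rb")); D=pickle.load(open("side.pkl","rb"))
a=cv2.resize(S["pixels"][170:300,340:500,::-1],(480,390),interpolation=cv2.INTER_CUBIC)
b=cv2.resize(D["pixels"][125:225,225:345,::-1],(468,390),interpolation=cv2.INTER_CUBIC)[:, :]
k=cv2.resize(D["pixels"][255:345,230:335,::-1],(233,200),interpolation=cv2.INTER_CUBIC)
k2=cv2.resize(S["pixels"][130:200,250:320,::-1],(200,200),interpolation=cv2.INTER_CUBIC)
ab=cv2.resize(np.hstack([a,b]),(800,int(390*800/948)))
out=np.zeros((ab.shape[0]+200,800,3),np.uint8); out[:ab.shape[0]]=ab; out[ab.shape[0]:,:233]=k; out[ab.shape[0]:,300:500]=k2
cv2.imwrite("pics/crop.png",out)
def circ(P):
    A=np.c_[2*P[:,:2],np.ones(len(P))]; s=np.linalg.lstsq(A,(P[:,:2]**2).sum(1),rcond=None)[0]
    return s[:2],np.sqrt(s[2]+s[0]**2+s[1]**2)
for n,c in (("scene",S),("side",D)):
    P=cloud(c); hsv=cv2.cvtColor(c["pixels"],cv2.COLOR_RGB2HSV)
    ok=P[...,2]==P[...,2]
    g=(hsv[...,0]>60)&(hsv[...,0]<95)&(hsv[...,1]>90)&(P[...,2]>.056)&(P[...,2]<.065)&(P[...,0]>.2)&(P[...,0]<.8)
    Q=P[g]; m=np.median(Q,0); Q=Q[np.hypot(*(Q-m)[:,:2].T)<.2]
    for _ in range(5):
        cc,r=circ(Q); d=np.abs(np.hypot(*(Q[:,:2]-cc).T)-.1); 
        if (d<.006).sum()>20: Q=Q[d<.006]
    print(n,"drum",cc,r,len(Q),Q[:,2].mean())
    rr=np.hypot(P[...,0]-cc[0],P[...,1]-cc[1]); an=np.degrees(np.arctan2(P[...,1]-cc[1],P[...,0]-cc[0]))
    w=(rr>.1025)&(rr<.122)&(P[...,2]>.066)&(P[...,2]<.1)
    print("tallpeg",w.sum(),P[w].mean(0) if w.any() else 0,np.median(an[w]),P[w][:,2].max() if w.any() else 0)
    w=(rr>.104)&(rr<.12)&(P[...,2]>.03)&(P[...,2]<.06)
    print("pegs",np.histogram(an[w],bins=np.arange(-180,181,10)))
    w=(rr>.045)&(rr<.09)&(P[...,2]>.066); 
    print("stub",w.sum(),P[w].mean(0),np.median(an[w]),np.median(rr[w]),P[w][:,2].max())
    w=(rr>.045)&(rr<.09)&(P[...,2]>.05)&(P[...,2]<.066); print("cover z",np.median(P[w][:,2]))
    h=np.histogram(an[w],bins=np.arange(-180,181,6)); print("cover angs",h[0])
    w=(rr<.036)&(P[...,2]>.066); print("pin z",P[w][:,2].max())
    u0,v0=((263,163) if n=="scene" else (293,314)); 
    sub=P[v0-12:v0+13,u0-12:u0+13].reshape(-1,3); sub=sub[sub[:,2]>.012]; print("knob",sub.mean(0),(sub.min(0)+sub.max(0))/2,sub[:,2].max())
    t=sub[(sub[:,2]>.017)]; print(" ext",t.min(0),t.max(0))
    w=(P[...,2]>.03)&(P[...,0]>.2)&(P[...,0]<.8)&(np.abs(P[...,1])<.5); m,l,st,ce=cv2.connectedComponentsWithStats(w.astype(np.uint8))
    for i in range(1,m):
        if st[i,4]>60: q=P[l==i]; print("obj",ce[i].round(),q.min(0).round(3),q.max(0).round(3))
E
```

```text
scene drum [0.19663853 0.04557167] 0.4438889348455382 1 0.06105734461547374
tallpeg 57 [0.08135011 0.02692181 0.07882889] -171.919462907777 0.09960380285487036
pegs (array([30, 54,  8,  0,  0,  0,  0,  0,  0,  0,  0,  0,  0,  0,  0,  0,  0,
        0,  0,  0,  0,  0,  0,  0,  0,  0,  0,  0,  0,  0,  0,  0,  0,  0,
        0,  0]), array([-180, -170, -160, -150, -140, -130, -120, -110, -100,  -90,  -80,
        -70,  -60,  -50,  -40,  -30,  -20,  -10,    0,   10,   20,   30,
         40,   50,   60,   70,   80,   90,  100,  110,  120,  130,  140,
        150,  160,  170,  180]))
stub 454 [0.12282296 0.00889213 0.22613228] -152.65159750116646 0.08297316666635735 0.2698138811133036
cover z nan
cover angs [0 0 0 0 0 0 0 0 0 0 0 0 0 0 0 0 0 0 0 0 0 0 0 0 0 0 0 0 0 0 0 0 0 0 0 0 0
 0 0 0 0 0 0 0 0 0 0 0 0 0 0 0 0 0 0 0 0 0 0 0]
  return _methods._mean(a, axis=axis, dtype=dtype,
  ret = ret.dtype.type(ret / rcount)
Traceback (most recent call last):
ValueError: zero-size array to reduction operation maximum which has no identity
```

View pics/crop.png

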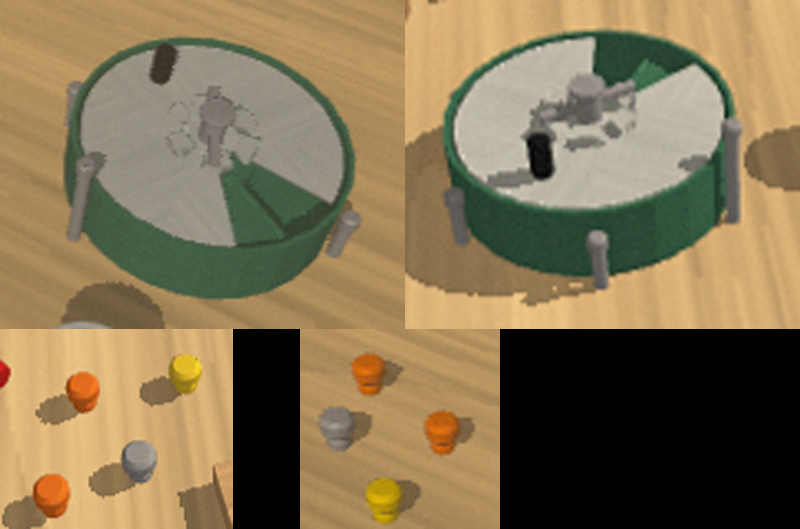

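The crops confirm the grey knob. The drum shows its tall peg at scene (372,240) / side (323,178) and the black stub at scene (404,195) / side (266,172). I'll redo the drum mask within a pixel window.

```bash
cat > m.py <<'E'
from h import *
import pickle
S=pickle.load(open("scene.pkl","rb")); D=pickle.load(open("side.pkl","rb"))
def circ(P):
    A=np.c_[2*P[:,:2],np.ones(len(P))]; s=np.linalg.lstsq(A,(P[:,:2]**2).sum(1),rcond=None)[0]
    return s[:2],np.sqrt(s[2]+s[0]**2+s[1]**2)
def ray(c,u,v,z):
    K=np.array(c["K"]); d=R(c)@np.array([(u-K[0,2])/K[0,0],-(v-K[1,2])/K[1,1],-1]); p=np.array(c["position"]); return p+d*(z-p[2])/d[2]
if __name__=="__main__":
  for n,c,box,kn in (("scene",S,(355,178,490,288),(263,163)),("side",D,(230,128,332,212),(293,314))):
    P=cloud(c); hsv=cv2.cvtColor(c["pixels"],cv2.COLOR_RGB2HSV)
    m=np.zeros(P.shape[:2],bool); m[box[1]:box[3],box[0]:box[2]]=1
    tab=P[300:340,120:140] if n=="side" else P[100:130,200:240]
    print(n,"table z",np.median(tab[...,2]), "knobpix",P[kn[1],kn[0]])
    g=m&(hsv[...,0]>50)&(hsv[...,0]<95)&(hsv[...,1]>80)
    ys,xs=np.nonzero(g); h=cv2.convexHull(np.c_[xs,ys].astype(np.int32))[:,0]
    print("green",g.sum(),"z pct",np.nanpercentile(P[g][:,2],[5,50,90,98]))
    # rim: rays at z=.06 through far hull points
    Q=np.array([ray(c,u,v,.06) for u,v in h]); 
    for _ in range(8):
        cc,r=circ(Q); e=np.hypot(*(Q[:,:2]-cc).T)-r; Q=Q[np.abs(e)<=max(.004,np.percentile(abs(e),85))]
    print("drum rim fit",cc,r,len(Q))
    top=P[g&(P[...,2]>.055)&(P[...,2]<.068)]
    for _ in range(8):
        c2,r2=circ(top); e=np.hypot(*(top[:,:2]-c2).T)-r2; top=top[np.abs(e)<max(.004,np.percentile(abs(e),85))]
    print("drum depth fit",c2,r2,len(top))
    sub=P[kn[1]-14:kn[1]+15,kn[0]-14:kn[0]+15]; hs=hsv[kn[1]-14:kn[1]+15,kn[0]-14:kn[0]+15]
    k=(hs[...,1]<60)&(sub[...,2]>.012); q=sub[k]; print("knob",k.sum(),q.min(0),q.max(0))
    bl=m&(hsv[...,2]<50)&(hsv[...,1]<140); q=P[bl]; print("stub",bl.sum(),np.nanmedian(q,0),np.nanmin(q,0),np.nanmax(q,0))
    w=(P[...,2]>.035)&(P[...,0]>.2)&(P[...,0]<.9)&(np.abs(P[...,1])<.5); mm,l,st,ce=cv2.connectedComponentsWithStats(w.astype(np.uint8))
    for i in range(1,mm):
        if st[i,4]>60: q=P[l==i]; print("obj",ce[i].round(),q.min(0).round(3),q.max(0).round(3))
E
python3 m.py
```

```text
scene table z nan knobpix [ 0.54632221 -0.28682168  0.02979912]
green 348 z pct [0.00637983 0.04608357 0.06036991 0.06162094]
drum rim fit [0.56847603 0.08311891] 0.11784790691925287 10
drum depth fit [0.54990903 0.08665416] 0.10027304627607865 75
knob 104 [ 0.52955284 -0.30432573  0.01550809] [ 0.55291718 -0.28125365  0.03291579]
  return np.nanmean(a, axis, out=out, keepdims=keepdims)
Traceback (most recent call last):
  File "m.py", line 29, in <module>
    bl=m&(hsv[...,2]<50)&(hsv[...,1]<140); q=P[bl]; print("stub",bl.sum(),np.nanmedian(q,0),np.nanmin(q,0),np.nanmax(q,0))
                                                                                            ~~~~~~~~~^^^^^
ValueError: zero-size array to reduction operation fmin which has no identity
```

```bash
python3 - 2>/dev/null <<'E'
from m import *
c0=np.array([.55,.087])
for n,c,kn in (("scene",S,(263,163)),("side",D,(293,314))):
    P=cloud(c); hsv=cv2.cvtColor(c["pixels"],cv2.COLOR_RGB2HSV); print(n)
    for it in range(4):
        rr=np.hypot(P[...,0]-c0[0],P[...,1]-c0[1])
        t=P[(rr>.094)&(rr<.106)&(P[...,2]>.056)&(P[...,2]<.065)]; 
        # outer top ring
        cc,r=circ(t); c0=cc if it<3 else c0
    print("drum",cc,r,len(t))
    rr=np.hypot(P[...,0]-c0[0],P[...,1]-c0[1]); an=np.degrees(np.arctan2(P[...,1]-c0[1],P[...,0]-c0[0]))
    w=(rr>.1)&(rr<.125)&(P[...,2]>.068)&(P[...,2]<.1); q=P[w]; print("tall peg",w.sum(),q.mean(0),q.max(0),np.median(an[w]))
    w=(rr>.1035)&(rr<.125)&(P[...,2]>.025)&(P[...,2]<.055); print("pegs",[(int(b),int(x)) for b,x in zip(range(-180,180,10),np.histogram(an[w],bins=np.arange(-180,181,10))[0]) if x])
    w=(rr>.045)&(rr<.09)&(P[...,2]>.068); q=P[w]; print("stub",w.sum(),q.mean(0),np.median(an[w]),np.median(rr[w]),q[:,2].max())
    w=(rr>.045)&(rr<.09)&(P[...,2]>.052)&(P[...,2]<.066); print("cover z",np.median(P[w][:,2]))
    print("cover angs",[(int(b),int(x)) for b,x in zip(range(-180,180,6),np.histogram(an[w],bins=np.arange(-180,181,6))[0])])
    w=(rr>.014)&(rr<.036)&(P[...,2]>.068)&(P[...,2]<.078); print("pin ang mod180",np.histogram(an[w]%180,bins=np.arange(0,181,10))[0])
    sub=P[kn[1]-14:kn[1]+15,kn[0]-14:kn[0]+15]; hs=hsv[kn[1]-14:kn[1]+15,kn[0]-14:kn[0]+15]
    k=(hs[...,1]<60)&(sub[...,2]>.012); q=sub[k]; print("knob",k.sum(),q.min(0),q.max(0))
    q=q[q[:,2]>.024]; print(" top",q.mean(0),(q.min(0)+q.max(0))/2)
    w=(P[...,2]>.022)&(P[...,0]>.2)&(P[...,0]<.9)&(np.abs(P[...,1])<.5); mm,l,st,ce=cv2.connectedComponentsWithStats(w.astype(np.uint8))
    for i in range(1,mm):
        if st[i,4]>60: q=P[l==i]; print("obj",ce[i].round(),q.min(0).round(3),q.max(0).round(3))
E
```

```text
scene
drum [0.55012686 0.08723354] 0.09948236281837769 1035
tall peg 77 [0.6446689  0.02925845 0.08315795] [0.64938011 0.03500929 0.09059698] -31.22977543181849
pegs [(-100, 30), (-90, 9), (-40, 53), (-30, 1), (80, 75), (90, 3)]
stub 96 [0.51752342 0.0320203  0.08216765] -119.61095041848174 0.06348238099495535 0.0909191956388884
cover z 0.05884373585571706
cover angs [(-180, 61), (-174, 58), (-168, 55), (-162, 52), (-156, 57), (-150, 58), (-144, 54), (-138, 34), (-132, 23), (-126, 42), (-120, 66), (-114, 64), (-108, 55), (-102, 67), (-96, 58), (-90, 66), (-84, 65), (-78, 69), (-72, 69), (-66, 67), (-60, 68), (-54, 78), (-48, 72), (-42, 75), (-36, 77), (-30, 77), (-24, 83), (-18, 83), (-12, 79), (-6, 83), (0, 86), (6, 85), (12, 89), (18, 84), (24, 87), (30, 28), (36, 0), (42, 0), (48, 0), (54, 0), (60, 0), (66, 0), (72, 0), (78, 6), (84, 100), (90, 79), (96, 70), (102, 79), (108, 73), (114, 69), (120, 69), (126, 75), (132, 62), (138, 71), (144, 66), (150, 62), (156, 61), (162, 66), (168, 56), (174, 60)]
pin ang mod180 [ 2 33 40 15  8  0  2 14 10 14  6  0  3  9 13  6  7  0]
knob 104 [ 
[... 2512 characters left out ...]
 0.022] [0.9   0.403 0.084]
obj [206. 123.] [0.311 0.276 0.022] [0.41  0.381 0.031]
obj [281. 168.] [ 0.445 -0.029  0.022] [0.65  0.193 0.092]
obj [430. 209.] [ 0.736 -0.197  0.022] [ 0.9   -0.047  0.154]
obj [211. 264.] [ 0.351 -0.201  0.022] [ 0.435 -0.123  0.03 ]
obj [313. 272.] [ 0.571 -0.228  0.022] [ 0.598 -0.203  0.035]
obj [267. 281.] [ 0.485 -0.235  0.022] [ 0.511 -0.207  0.035]
obj [496. 327.] [ 0.743 -0.5    0.022] [ 0.9   -0.358  0.21 ]
obj [375. 324.] [ 0.594 -0.381  0.022] [ 0.76  -0.294  0.034]
obj [292. 312.] [ 0.525 -0.308  0.022] [ 0.552 -0.282  0.035]
obj [253. 328.] [ 0.456 -0.327  0.022] [ 0.483 -0.3    0.035]
obj [189. 367.] [ 0.341 -0.398  0.022] [ 0.401 -0.342  0.045]
```

Drum centre is about (0.5495, 0.087). The tall peg is at about -32°, the solid sector at about +28°, and the opening at about 57.5°. The cover therefore has to turn about 90° clockwise. I'll cage the stub between the fingers, press with the fingertips, and turn it. First I'll move above the stub.

Call:
{"method": "carry_out", "body": {"motion": "0.0213 -0.0306 0 0 0 -5.57 184; 0.0213 -0.0306 0 0 0 -5.57 184; 0.0213 -0.0306 0 0 0 -5.57 184; 0.0213 -0.0306 0 0 0 -5.57 184; 0.0213 -0.0306 0 0 0 -5.57 184; 0.0213 -0.0306 0 0 0 -5.57 184; 0.0213 -0.0306 0 0 0 -5.57 184; 0.0213 -0.0306 0 0 0 -5.57 184; 0.0213 -0.0306 0 0 0 -5.57 184; 0.0213 -0.0306 0 0 0 -5.57 184; 0.0213 -0.0306 0 0 0 -5.57 184; 0.0213 -0.0306 0 0 0 -5.57 184; 0.0213 -0.0306 0 0 0 -5.57 184; 0.0213 -0.0306 0 0 0 -5.57 184; 0.0213 -0.0306 0 0 0 -5.57 184; 0.0213 -0.0306 0 0 0 -5.57 184; 0 0 0 0 0 0 184; 0 0 0 0 0 0 184", "grip_force": 10}}

```text
time_s: 1.6
ee_pos: [0.5145, 0.031, 0.2047]
eef_rot: [-3.14, 0.0, 1.263]
force: [-0.5, 0.0, 0.3]
grip_width: 0.0264
grip_force: 0.0
```

```bash
python3 - 2>/dev/null <<'E'
from m import *
c=ctrl.camera("wrist"); save(c,"w1.png"); o=ctrl.get_obs(); print(c["position"],o["ee_pos"],o["eef_rot"],o["qpos"],o["grip_width"],o["force"])
c0=np.array([.5495,.0872])
for n,c in (("wrist",c),("scene",S),("side",D)):
    P=cloud(c); print(n)
    if n=="wrist":
        for it in range(3):
            rr=np.hypot(P[...,0]-c0[0],P[...,1]-c0[1]); t=P[(rr>.092)&(rr<.108)&(P[...,2]>.057)&(P[...,2]<.065)]; print(circ(t),len(t))
    rr=np.hypot(P[...,0]-c0[0],P[...,1]-c0[1]); an=np.degrees(np.arctan2(P[...,1]-c0[1],P[...,0]-c0[0]))
    w=(rr>.016)&(rr<.038)&(P[...,2]>.0705)&(P[...,2]<.08); q=P[w][:,:2]; d=q-c0
    if len(d)>5: 
        print("pin",len(d),np.degrees(.5*np.angle(np.mean(np.exp(2j*np.arctan2(d[:,1],d[:,0]))))),np.histogram(an[w],bins=np.arange(-180,181,15))[0],"z",np.percentile(P[w][:,2],90))
    w=(rr>.045)&(rr<.09)&(P[...,2]>.084)&(P[...,2]<.1); q=P[w]; print("stub",w.sum(),(q.min(0)+q.max(0))/2,q.mean(0),np.median(an[w]) )
    w=(rr>.05)&(rr<.09)&(P[...,2]<.05); print("open",np.percentile(an[w],[1,50,99]) if w.any() else 0)
    w=(rr>.045)&(rr<.09)&(P[...,2]>.052)&(P[...,2]<.066); print("coverz",np.median(P[w][:,2]))
E
```

```text
[0.53652189 0.09718562 0.38375341] [0.51398437 0.03212454 0.20489872] [-3.14037451e+00  2.13579084e-04  1.26517477e+00] [-8.78997897e-03  2.23093356e-01  1.61906709e+00  1.57781065e-04
  1.30065956e+00  2.96789509e-01] 0.026110282232391677 [ 0.44373835 -0.21575352  0.87912883]
wrist
(array([0.54972246, 0.08805518]), np.float64(0.09822835903969122)) 5266
(array([0.54972246, 0.08805518]), np.float64(0.09822835903969122)) 5266
(array([0.54972246, 0.08805518]), np.float64(0.09822835903969122)) 5266
pin 382 22.271621419405434 [ 40 145   0   0   0   0   0   0   0   0   0   0   1 162  34   0   0   0
   0   0   0   0   0   0] z 0.07462675560064967
stub 250 [0.51384556 0.03267511 0.08704343] [0.51394912 0.03307542 0.08766095] -123.28673342450969
open [32.79451393 55.65412656 81.6843323 ]
coverz 0.057913341291716214
scene
pin 66 22.013263569444703 [ 0 19  1  0  0  0  0  0  0  0  0  0  7 36  3  0  0  0  0  0  0  0  0  0] z 0.0760596107395089
stub 49 [0.514324   0.03117814 0.0875253 ] [0.5154747  0.0315454  0.08796133] -121.40688432165558
open [ 35.96548472  87.18806934 117.53783008]
coverz 0.058840914342604966
side
pin 89 21.254283342942756 [ 7 29  5  1  1  4  2  0  2  1  1  0  4 20  5  0  0  0  0  0  0  2  3  2] z 0.07690997201563483
stub 41 [0.5127647  0.03138826 0.08836215] [0.51302006 0.03031674 0.08877363] -122.40353105782064
open [-1.56009384 51.63993478 60.90785517]
coverz 0.060351024728123925
```

View pics/w1.png

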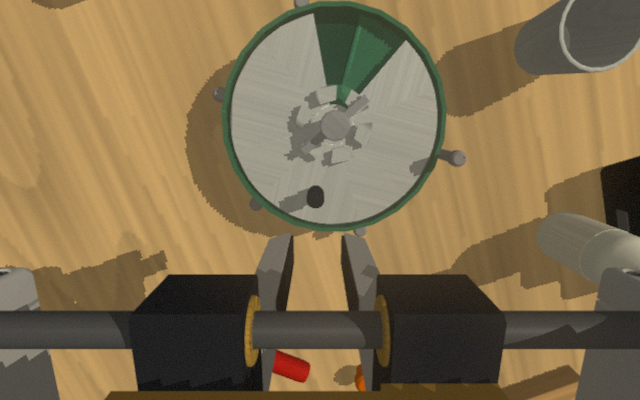

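The wrist view shows the drum at (333,125), the stub at (316,197) just ahead of the fingers, and the opening at (355,50). The TCP is already over the stub. The pin lies at about 22° in world axes, so the lock puts the opening at about -38° and the stub at about 142°, a turn of about -95°. Now I'll descend around the stub.

Call:
{"method": "carry_out", "body": {"motion": "0 0 -0.03 0 0 0 184; 0 0 -0.035 0 0 0 184; 0 0 -0.035 0 0 0 184; 0 0 -0.025 0 0 0 184; 0 0 -0.01 0 0 0 184; 0 0 -0.004 0 0 0 184; 0 0 -0.002 0 0 0 184; 0 0 -0.002 0 0 0 184; 0 0 -0.002 0 0 0 184; 0 0 0 0 0 0 184; 0 0 0 0 0 0 184"}}

```text
time_s: 2.57
ee_pos: [0.5145, 0.0323, 0.0611]
eef_rot: [3.141, -0.0, 1.265]
force: [-0.7, -0.2, -0.3]
grip_width: 0.0265
grip_force: 0.0
```

Call:
{"method": "carry_out", "body": {"motion": "0 0 -0.0015 0 0 0 184; 0 0 -0.0015 0 0 0 184; 0 0 -0.0015 0 0 0 184; 0 0 -0.0015 0 0 0 184; 0 0 -0.001 0 0 0 184; 0 0 0 0 0 0 184; 0 0 0 0 0 0 184"}}

```text
time_s: 3.15
ee_pos: [0.5147, 0.0323, 0.0543]
eef_rot: [3.14, -0.0, 1.265]
force: [-2.9, 0.0, 10.8]
grip_width: 0.0263
grip_force: 5.5
```

```bash
python3 -c "
import numpy as np
t=np.radians(-122.3-5*np.arange(17));p=65.5*np.c_[np.cos(t),np.sin(t)]
print('; '.join('%.4f %.4f 0 0 0 -5 184'%tuple(d/1000) for d in np.diff(p,axis=0)))"
```

```text
-0.0047 0.0033 0 0 0 -5 184; -0.0044 0.0037 0 0 0 -5 184; -0.0041 0.0040 0 0 0 -5 184; -0.0037 0.0044 0 0 0 -5 184; -0.0033 0.0047 0 0 0 -5 184; -0.0029 0.0049 0 0 0 -5 184; -0.0024 0.0052 0 0 0 -5 184; -0.0020 0.0054 0 0 0 -5 184; -0.0015 0.0055 0 0 0 -5 184; -0.0010 0.0056 0 0 0 -5 184; -0.0005 0.0057 0 0 0 -5 184; -0.0000 0.0057 0 0 0 -5 184; 0.0005 0.0057 0 0 0 -5 184; 0.0010 0.0056 0 0 0 -5 184; 0.0015 0.0055 0 0 0 -5 184; 0.0019 0.0054 0 0 0 -5 184
```

Call:
{"method": "carry_out", "body": {"motion": "-0.0047 0.0033 -0.0007 0 0 -5 184; -0.0044 0.0037 0 0 0 -5 184; -0.0041 0.0040 0 0 0 -5 184; -0.0037 0.0044 0 0 0 -5 184; -0.0033 0.0047 0 0 0 -5 184; -0.0029 0.0049 0 0 0 -5 184"}}

```text
time_s: 3.65
ee_pos: [0.4914, 0.0569, 0.0536]
eef_rot: [3.14, -0.0, 0.737]
force: [-2.4, -4.9, 12.0]
grip_width: 0.0262
grip_force: 6.0
```

Call:
{"method": "carry_out", "body": {"motion": "-0.0024 0.0052 0 0 0 -5 184; -0.0020 0.0054 0 0 0 -5 184; -0.0015 0.0055 0 0 0 -5 184; -0.0010 0.0056 0 0 0 -5 184; -0.0005 0.0057 0 0 0 -5 184; 0 0.0057 0 0 0 -5 184; 0.0005 0.0057 0 0 0 -5 184; 0.0010 0.0056 0 0 0 -5 184; 0.0015 0.0055 0 0 0 -5 184; 0.0019 0.0054 0 0 0 -5 184; 0 0 0 0 0 0 184"}}

```text
time_s: 4.57
ee_pos: [0.4889, 0.1133, 0.0535]
eef_rot: [-3.141, -0.0, -0.136]
force: [-4.6, 0.7, 11.8]
grip_width: 0.0261
grip_force: 6.0
```

```bash
cat > st.py <<'E'
from m import *
import sys,warnings; warnings.simplefilter("ignore")
c0=np.array([.5496,.0876]); o=ctrl.get_obs(); print("t",o["time_s"],"tcp",o["ee_pos"].round(4),"F",o["force"].round(1),"q6",o["qpos"][5].round(2))
for n in ("scene","side"):
    c=ctrl.camera(n); P=cloud(c); pickle.dump(c,open(n+"_last.pkl","wb"))
    hsv=cv2.cvtColor(c["pixels"],cv2.COLOR_RGB2HSV); gr=(hsv[...,0]>50)&(hsv[...,0]<95)&(hsv[...,1]>80)
    rr=np.hypot(P[...,0]-c0[0],P[...,1]-c0[1]); an=np.degrees(np.arctan2(P[...,1]-c0[1],P[...,0]-c0[0]))
    w=(rr>.05)&(rr<.09)&(P[...,2]>.048)&(P[...,2]<.066)&~gr; print(n,"coverz",np.median(P[w][:,2]).round(4),w.sum())
    h=np.histogram(an[w],bins=np.arange(-180,181,5))[0]; print(" empty cover bins:",[int(b) for b,x in zip(range(-180,180,5),h) if x<6])
    w=(rr>.05)&(rr<.09)&gr; print(" green:",w.sum(),np.percentile(an[w],[3,50,97]) if w.any() else 0)
    w=(rr>.05)&(rr<.085)&(P[...,2]>.08)&(P[...,2]<.1)&(hsv[...,2]<60); print(" dark:",w.sum(),P[w].mean(0))
E
python3 st.py
```

```text
t 4.5667 tcp [0.4889 0.1133 0.0535] F [-4.6  0.7 11.8] q6 1.86
scene coverz 0.0558 3117
 empty cover bins: [-50, -45, -40, -35, -30, -25, -20, -15, -10, -5]
 green: 11 [-61.61570196  -2.66414149  -1.11410807]
 dark: 60 [0.49060796 0.11183046 0.08584942]
side coverz 0.0574 1654
 empty cover bins: [-50, -45, -40, -35, -30, -25, -20, -15, -10, -5]
 green: 281 [ -6.56133066  -2.29279501 166.04046003]
 dark: 1 [0.49780993 0.12362624 0.08337974]
```

Call:
{"method": "carry_out", "body": {"motion": "0 0 0.001 0 0 0 184; 0 0 0.001 0 0 0 184; 0 0 0.001 0 0 0 184; 0 0 0.001 0 0 0 184; 0 0 0.001 0 0 0 184; 0 0 0.0015 0 0 0 184; 0 0 0.002 0 0 0 184; 0 0 0.002 0 0 0 184; 0 0 0.002 0 0 0 184; 0 0 0 0 0 0 184; 0 0 0 0 0 0 184"}}

```text
time_s: 5.58
ee_pos: [0.4886, 0.1126, 0.0653]
eef_rot: [-3.142, -0.0, -0.131]
force: [-0.2, 0.1, -0.5]
grip_width: 0.0264
grip_force: 0.0
```

```bash
python3 st.py; python3 -c "
import numpy as np
t=np.radians(157-1.5*np.arange(21));p=66*np.c_[np.cos(t),np.sin(t)]
print('; '.join('%.4f %.4f 0 0 0 -1.5 184'%tuple(d/1000) for d in np.diff(p,axis=0)))"
```

```text
t 5.5833 tcp [0.4886 0.1126 0.0653] F [-0.2  0.1 -0.5] q6 1.86
scene coverz 0.0589 3108
 empty cover bins: [-50, -45, -40, -35, -30, -25, -20, -15, -10, -5]
 green: 11 [-44.19359667  -1.65720903  -0.21625605]
 dark: 70 [0.49077184 0.11198214 0.0870827 ]
side coverz 0.0603 1664
 empty cover bins: [-50, -45, -40, -35, -30, -25, -20, -15, -10, -5]
 green: 282 [-5.87199018 -2.31246716 99.03128223]
 dark: 7 [0.49656054 0.12419254 0.08924759]
0.0007 0.0016 0 0 0 -1.5 184; 0.0007 0.0016 0 0 0 -1.5 184; 0.0008 0.0015 0 0 0 -1.5 184; 0.0008 0.0015 0 0 0 -1.5 184; 0.0009 0.0015 0 0 0 -1.5 184; 0.0009 0.0015 0 0 0 -1.5 184; 0.0009 0.0015 0 0 0 -1.5 184; 0.0010 0.0014 0 0 0 -1.5 184; 0.0010 0.0014 0 0 0 -1.5 184; 0.0010 0.0014 0 0 0 -1.5 184; 0.0011 0.0013 0 0 0 -1.5 184; 0.0011 0.0013 0 0 0 -1.5 184; 0.0012 0.0013 0 0 0 -1.5 184; 0.0012 0.0013 0 0 0 -1.5 184; 0.0012 0.0012 0 0 0 -1.5 184; 0.0012 0.0012 0 0 0 -1.5 184; 0.0013 0.0012 0 0 0 -1.5 184; 0.0013 0.0011 0 0 0 -1.5 184; 0.0013 0.0011 0 0 0 -1.5 184; 0.0014 0.0011 0 0 0 -1.5 184
```

Call:
{"method": "carry_out", "body": {"motion": "0.0007 0.0016 0 0 0 -1.5 184; 0.0007 0.0016 0 0 0 -1.5 184; 0.0008 0.0015 0 0 0 -1.5 184; 0.0008 0.0015 0 0 0 -1.5 184; 0.0009 0.0015 0 0 0 -1.5 184; 0.0009 0.0015 0 0 0 -1.5 184; 0.0009 0.0015 0 0 0 -1.5 184"}}

```text
time_s: 6.27
ee_pos: [0.4941, 0.123, 0.065]
eef_rot: [3.141, 0.001, -0.315]
force: [-0.7, -3.5, 1.2]
grip_width: 0.0258
grip_force: 1.7
```

Call:
{"method": "carry_out", "body": {"motion": "0.0010 0.0014 0 0 0 -1.5 184; 0.0010 0.0014 0 0 0 -1.5 184"}}

```text
time_s: 6.43
ee_pos: [0.496, 0.1259, 0.065]
eef_rot: [3.141, 0.001, -0.368]
force: [-2.1, -2.5, 3.0]
grip_width: 0.026
grip_force: 1.6
```

Call:
{"method": "carry_out", "body": {"motion": "0.0010 0.0014 0 0 0 -1.5 184; 0.0005 0.0007 0 0 0 -1 184"}}

```text
time_s: 6.6
ee_pos: [0.4977, 0.1281, 0.0651]
eef_rot: [3.141, 0.0, -0.412]
force: [-1.4, -1.5, 2.9]
grip_width: 0.0266
grip_force: 1.3
```

Call:
{"method": "carry_out", "body": {"motion": "0.0006 0.0007 0 0 0 -0.8 184; 0.0006 0.0007 0 0 0 -0.8 184"}}

```text
time_s: 6.77
ee_pos: [0.499, 0.1297, 0.0652]
eef_rot: [-3.142, 0.0, -0.439]
force: [-0.8, -1.3, 1.5]
grip_width: 0.0267
grip_force: 0.6
```

Call:
{"method": "carry_out", "body": {"motion": "0.0006 0.0007 0 0 0 -0.8 184; 0.0006 0.0007 0 0 0 -0.8 184"}}

```text
time_s: 6.93
ee_pos: [0.5002, 0.1311, 0.0652]
eef_rot: [3.142, 0.0, -0.467]
force: [-0.5, -1.0, 0.3]
grip_width: 0.0263
grip_force: 0.7
```

```bash
python3 st.py
```

```text
t 6.9333 tcp [0.5002 0.1311 0.0652] F [-0.5 -1.   0.3] q6 2.22
scene coverz 0.0627 3088
 empty cover bins: [-60, -55, -50, -45, -40, -35, -30, -25, -20, 155]
 green: 3 [-62.859014   -61.433921   -61.30019741]
 dark: 103 [0.49854034 0.1245978  0.08994058]
side coverz 0.0641 1571
 empty cover bins: [-60, -55, -50, -45, -40, -35, -30, -25, -20]
 green: 262 [-15.32716055  -3.04360594  25.52533042]
 dark: 37 [0.50667878 0.1419774  0.08961779]
```

The cover rose 4 mm with the opening centred near -38°, so it has snapped up and locked beside the tall peg. I'll back off, lift, and go to the knob.

Call:
{"method": "carry_out", "body": {"motion": "-0.0012 -0.0014 0 0 0 0 184; 0 0 0.01 0 0 0 184; 0 0 0.03 0 0 0 184; 0 0 0.035 0 0 0 184; 0 0 0.025 0 0 0 119; 0.0034 -0.0353 0 0 0 2.23 119; 0.0034 -0.0353 0 0 0 2.23 119; 0.0034 -0.0353 0 0 0 2.23 119; 0.0034 -0.0353 0 0 0 2.23 119; 0.0034 -0.0353 0 0 0 2.23 119; 0.0034 -0.0353 0 0 0 2.23 119; 0.0034 -0.0353 0 0 0 2.23 119; 0.0034 -0.0353 0 0 0 2.23 119; 0.0034 -0.0353 0 0 0 2.23 119; 0.0034 -0.0353 0 0 0 2.23 119; 0.0034 -0.0353 0 0 0 2.23 119; 0.0034 -0.0353 0 0 0 2.23 119; 0 0 0 0 0 0 119; 0 0 0 0 0 0 119"}}

```text
time_s: 8.62
ee_pos: [0.5394, -0.2953, 0.1654]
eef_rot: [-3.141, 0.0, -0.001]
force: [-0.1, 1.0, -0.2]
grip_width: 0.0502
grip_force: 0.0
```

```bash
python3 - <<'E'
from m import *
c=ctrl.camera("wrist"); save(c,"w2.png"); o=ctrl.get_obs(); print(o["ee_pos"],o["eef_rot"],o["grip_width"],o["force"])
P=cloud(c); hsv=cv2.cvtColor(c["pixels"],cv2.COLOR_RGB2HSV)
rr=np.hypot(P[...,0]-.540,P[...,1]+.294)
w=(rr<.03)&(P[...,2]>.02)&(P[...,2]<.04); q=P[w]; print("knob",w.sum(),(q.min(0)+q.max(0))/2,q.min(0),q.max(0),np.median(hsv[w],0))
c0=np.array([.5496,.0876])
E
```

```text
[ 0.53961365 -0.29403871  0.16552082] [-3.14125424e+00  1.63204831e-06 -1.07740293e-04] 0.05003357271606792 [0.00600442 0.95716828 0.13984894]
knob 661 [ 0.53940021 -0.2936509   0.02581028] [ 0.52564074 -0.30690628  0.02003223] [ 0.55315967 -0.28039552  0.03158832] [ 18.  46. 123.]
```

View pics/w2.png

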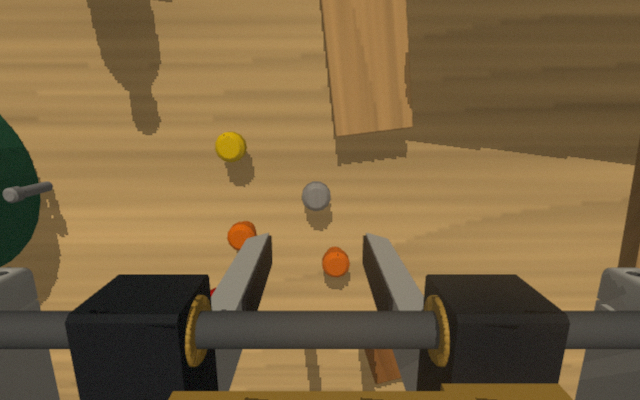

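The wrist view shows the grey knob at (316,196), centred under the fingers, with the orange ones at (242,236) and (335,262) and the yellow one at (230,146) clear of their path. Descending and gripping.

Call:
{"method": "carry_out", "body": {"motion": "0 0.0003 -0.03 0 0 0 119; 0 0 -0.035 0 0 0 119; 0 0 -0.035 0 0 0 119; 0 0 -0.03 0 0 0 119; 0 0 -0.015 0 0 0 119; 0 0 -0.008 0 0 0 119; 0 0 -0.0025 0 0 0 119; 0 0 0 0 0 0 119; 0 0 0 0 0 0 255; 0 0 0 0 0 0 255; 0 0 0 0 0 0 255; 0 0 0 0 0 0 255; 0 0 0 0 0 0 255", "grip_force": 15}}

```text
time_s: 9.75
ee_pos: [0.5402, -0.2939, 0.0105]
eef_rot: [3.141, -0.001, 0.001]
force: [-1.2, 1.1, 4.8]
grip_width: 0.0271
grip_force: 15.0
```

Call:
{"method": "carry_out", "body": {"motion": "0 0 0.02 0 0 0 255; 0 0 0.03 0 0 0 255; 0 0 0.035 0 0 0 255; 0 0 0.035 0 0 0 255; 0 0 0.03 0 0 0 255; 0 0 0 0 0 0 255; 0 0 0 0 0 0 255"}}

```text
time_s: 10.33
ee_pos: [0.5403, -0.294, 0.1613]
eef_rot: [3.14, -0.003, 0.001]
force: [-1.6, 0.4, -1.2]
grip_width: 0.0271
grip_force: 15.0
```

Call:
{"method": "carry_out", "body": {"motion": "0.0053 0.0285 0 0 0 4.5 255; 0.0053 0.0285 0 0 0 4.5 255; 0.0053 0.0285 0 0 0 4.5 255; 0.0053 0.0285 0 0 0 4.5 255; 0.0053 0.0285 0 0 0 4.5 255; 0.0053 0.0285 0 0 0 4.5 255; 0.0053 0.0285 0 0 0 4.5 255; 0.0053 0.0285 0 0 0 4.5 255; 0.0053 0.0285 0 0 0 4.5 255; 0.0053 0.0285 0 0 0 4.5 255; 0.0053 0.0285 0 0 0 4.5 255; 0.0053 0.0285 0 0 0 4.5 255; 0 0 0 0 0 0 255; 0 0 0 0 0 0 255"}}

```text
time_s: 11.5
ee_pos: [0.6028, 0.0494, 0.158]
eef_rot: [-3.139, 0.002, 0.945]
force: [-0.6, 0.1, -0.7]
grip_width: 0.0271
grip_force: 15.0
```

```bash
python3 - <<'E'
from m import *
c=ctrl.camera("wrist"); save(c,"w3.png"); o=ctrl.get_obs(); print(o["ee_pos"],o["eef_rot"],o["grip_width"],o["force"])
P=cloud(c); hsv=cv2.cvtColor(c["pixels"],cv2.COLOR_RGB2HSV); gr=(hsv[...,0]>50)&(hsv[...,0]<95)&(hsv[...,1]>80)
c0=np.array([.5496,.0876])
rr=np.hypot(P[...,0]-c0[0],P[...,1]-c0[1]);t=P[(rr>.092)&(rr<.108)&(P[...,2]>.057)&(P[...,2]<.065)]; print(circ(t),len(t))
an=np.degrees(np.arctan2(P[...,1]-c0[1],P[...,0]-c0[0]))
w=(rr>.102)&(rr<.122)&(P[...,2]>.068)&(P[...,2]<.1); print("peg",w.sum(),np.median(an[w]) if w.any() else 0, np.nanmean(P[w],0))
w=(rr>.045)&(rr<.09)&(P[...,2]>.058)&(P[...,2]<.068)&~gr; h=np.histogram(an[w],bins=np.arange(-180,181,4))[0]; print([(int(b),int(x)) for b,x in zip(range(-180,180,4),h) if -90<b<30], np.median(P[w][:,2]))
w=gr&(rr<.06)&(P[...,2]<.058)&(abs(an+36)<20); print("open inner r",np.percentile(rr[w],[1,5,20]) if w.any() else 0)
E
```

```text
[0.60284212 0.04826326 0.15827896] [-3.13981814e+00  1.55600551e-03  9.43081646e-01] 0.026972997217481084 [-0.62430302 -1.19093559 -0.58888729]
(array([0.54969284, 0.08737191]), np.float64(0.09806381594237361)) 5028
peg 310 -31.408202606206036 [0.64224144 0.03084665 0.08594587]
[(-88, 2), (-84, 0), (-80, 0), (-76, 6), (-72, 16), (-68, 37), (-64, 36), (-60, 0), (-56, 0), (-52, 0), (-48, 0), (-44, 0), (-40, 0), (-36, 0), (-32, 0), (-28, 0), (-24, 0), (-20, 0), (-16, 0), (-12, 203), (-8, 334), (-4, 335), (0, 339), (4, 338), (8, 347), (12, 352), (16, 347), (20, 356), (24, 352), (28, 364)] 0.061624041701923704
open inner r [0.02140456 0.02396278 0.03090224]
```

View pics/w3.png

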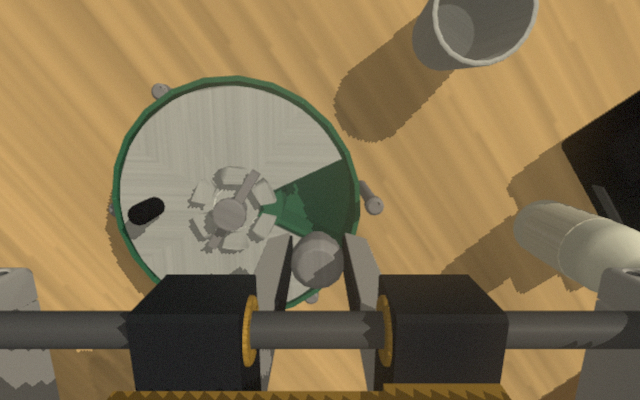

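The wrist view shows the cover up and locked. The opening spans about -60° to -10°, with its visible part near (320,205) beside the tall peg at (372,203), and the knob at (318,258) is held over it. Lowering.

Call:
{"method": "carry_out", "body": {"motion": "0.001 -0.0004 -0.025 0 0 0 255; 0 0 -0.03 0 0 0 255; 0 0 -0.02 0 0 0 255; 0 0 -0.012 0 0 0 255; 0 0 -0.008 0 0 0 255; 0 0 0 0 0 0 255"}}

```text
time_s: 12.05
ee_pos: [0.6039, 0.0472, 0.0634]
eef_rot: [-3.14, 0.001, 0.942]
force: [-0.3, -0.5, -1.0]
grip_width: 0.0273
grip_force: 15.0
```

Call:
{"method": "carry_out", "body": {"motion": "0 0 -0.008 0 0 0 255; 0 0 -0.007 0 0 0 255; 0 0 -0.006 0 0 0 255; 0 0 -0.004 0 0 0 255; 0 0 -0.004 0 0 0 255; 0 0 0 0 0 0 255"}}

```text
time_s: 12.55
ee_pos: [0.6041, 0.048, 0.035]
eef_rot: [-3.141, 0.001, 0.944]
force: [0.1, -0.0, -1.5]
grip_width: 0.0272
grip_force: 15.0
```

Call:
{"method": "carry_out", "body": {"motion": "0 0 -0.005 0 0 0 255; 0 0 -0.004 0 0 0 255; 0 0 -0.004 0 0 0 255; 0 0 -0.002 0 0 0 255; 0 0 0 0 0 0 255"}}

```text
time_s: 12.97
ee_pos: [0.6041, 0.0479, 0.0201]
eef_rot: [-3.141, 0.001, 0.944]
force: [-0.7, -0.2, -1.1]
grip_width: 0.0268
grip_force: 15.0
```

Call:
{"method": "carry_out", "body": {"motion": "0 0 0 0 0 0 177; 0 0 0 0 0 0 173; 0 0 0 0 0 0 171; 0 0 0 0 0 0 171; 0 0 0 0 0 0 171"}}

```text
time_s: 13.38
ee_pos: [0.6045, 0.0479, 0.0209]
eef_rot: [3.141, -0.0, 0.944]
force: [-0.1, -0.1, 0.2]
grip_width: 0.0313
grip_force: 0.0
```

Released without contact. Lifting away and checking.

Call:
{"method": "carry_out", "body": {"motion": "0 0 0.004 0 0 0 171; 0 0 0.008 0 0 0 171; 0 0 0.015 0 0 0 171; 0 0 0.025 0 0 0 171; 0 0 0.03 0 0 0 171; 0 0 0.035 0 0 0 171; -0.005 -0.005 0.03 0 0 0 171; -0.03 0 0.02 0 0 0 171; -0.03 0 0 0 0 0 171; 0 0 0 0 0 0 171; 0 0 0 0 0 0 171; 0 0 0 0 0 0 171"}}

```text
time_s: 14.38
ee_pos: [0.54, 0.0429, 0.1885]
eef_rot: [3.141, -0.001, 0.943]
force: [-0.4, 0.6, 0.5]
grip_width: 0.0309
grip_force: 0.0
```

```bash
python3 st.py | head -5; python3 - <<'E'
from m import *
c=ctrl.camera("wrist"); save(c,"w4.png"); P=cloud(c)
rr=np.hypot(P[...,0]-.604,P[...,1]-.048); w=(rr<.03)&(P[...,2]>.02)&(P[...,2]<.05); q=P[w]; print(w.sum(), q.mean(0) if w.any() else 0, q.max(0) if w.any() else 0)
E
```

```text
t 14.3833 tcp [0.54   0.0429 0.1885] F [-0.4  0.6  0.5] q6 0.64
scene coverz 0.0627 3294
 empty cover bins: [-60, -55, -50, -45, -40, -35, -30, -25, -20]
 green: 0 0
 dark: 64 [0.49958101 0.12734725 0.08964642]
771 [0.60090057 0.04561319 0.03492737] [0.63080708 0.06045121 0.04726357]
```

View pics/w4.png

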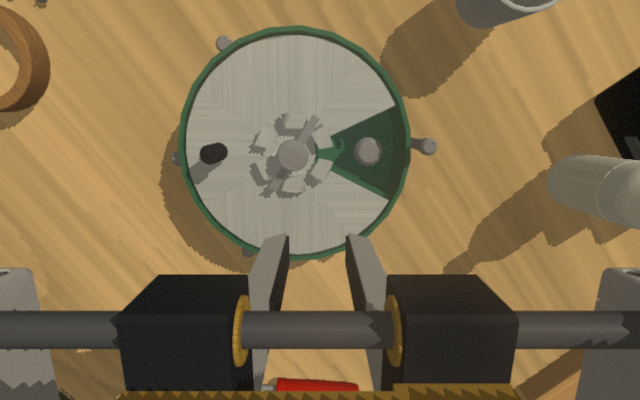

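The knob stands in the marked compartment at (368,150), beside the tall peg at (425,146). The cover is up and locked, and the arm is clear. Handing in.

```bash
python3 -c "
from station import ctrl
print(ctrl.hand_in())"
```

```text
the job is handed in; nothing more can be done
None
```

The steel knob is standing in the marked compartment beside the tall peg, with the cover locked and the bystanders not touched; the job was handed in at about 14 s, and no verdict came back.

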